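Fill the colour-pot carrier and hold it up level

ROBOT

A 7-joint arm with a two-finger parallel gripper is mounted at the origin on the work surface. World frame = base frame: x ahead of the robot, y to its left, z up, the work surface at z = 0. Lengths are in mm, angles in rad, forces in N, time in s.
With the tool pointing down it reaches from about 350 to 900 mm from the base axis. Payload 8.1 kg.
Tool frame: the origin (TCP) lies on the mounting face of the last link; the fingertips stand 173 mm ahead of it and the grasp point (between the pads) lies 155 mm ahead of it; z points along the fingers, y is the line along which they close (so a half turn about z gives the same grasp; the last joint's range is limited). The gripper opens to 85 mm and grips with 20 to 120 N. Pads are 22 mm wide; open, the fingers measure 114 mm over their backs; the gripper's body (76 mm by 85 mm) begins 54 mm behind the grasp point. The pads swing forward as they close: fully open they stand 13 mm farther back than shut.
Start: joints at [-1.271, 0.434, 0.025, 1.573, -0.012, 1.134, -0.075], TCP at [245.021, 574.976, 404.723] pointing down, gripper open.
Joint ranges: [-2.62, 2.62], [-0.44, 2.09], [-1.27, 1.32], [0.08, 2.57], [-1.32, 4.46], [0.12, 2], [-2.74, 2.74]. Speed limits (rad/s): [2.22, 2.22, 3.01, 3.01, 3.14, 3.14, 3.14].

INTERFACE

Orientations are given as a unit quaternion [w, x, y, z].
In Python, from bench import robot gives the robot as it stands.
- The arm moves only by the shell command python3 -m creep 'ROWS'. ROWS is a JSON object of lists of equal length, an entry for each row: "xyz": the shift along the tool's x, y, z in mm, a list of three; "yaw": the turn about the tool's z in rad; "grip": the opening, from -1 (shut) to 1 (fully open). In form: {"xyz": [[x, y, z], ...], "yaw": [yaw, ...], "grip": [grip, ...]}. A call has 1 to 10 rows; each row shifts and turns the commanded pose from where the row before left it, along the tool's axes as they then stand; what a row does not reach is not made up. A row lasts 1/8 s, in which the tool goes at most 62.5 mm and 10.7 degrees, less where a joint would pass 70% of its speed; a pose out of reach is approached as far as the arm can. A call is refused whole if a number of a shift passes 62.5 or a number of a turn 0.188, either way. A call with a gripper value outside its range is refused whole. The fingers move at their own pace and stop on an object; the grip force is fixed at half the most. Time passes only in rows, so rows that do not move let the fingers close. It gives the time, the measured TCP pose, the force, the opening and the grip force at its end, in the units of the state.
- robot.observe(): the state, without advancing time (a new reading comes with each control period).
- robot.capture(name): name is "scene" or "top" or "wrist"; returns a dict with "color" (480x640x3 uint8, red, green, blue), "fx", "fy", "cx", "cy" (pixels), "extrinsics" (4x4, takes a point from world to camera coordinates). Camera axes: x right, y down, z forward; pixel columns grow to the right and rows downward; lengths in mm; the calibration is good to about 2 mm. A picture is of the moment at which its call begins. There is no depth.
- robot.sign_off(): hands the job in; it is judged then, once.
The state is a dict: "t": time; "qpos": joint angles; "qvel": joint speeds; "joint_efforts": joint torques, N m; "tool_pos": TCP position; "tcp_rot": TCP orientation; "ft_force": force on the tool from outside, world axes, zero at the start; "moment": the same for the moment, N m; "finger_gap": opening from 0.0 (shut) to 1.0 (fully open); "gripper_force": force on a finger pad.
Only numpy, scipy, OpenCV 4.12 (cv2) and the standard library are available. Lean on these libraries where they do the work, as an engineer would, in place of code of your own. Each camera call takes 0.05 s, during which the arm holds its last target. There are 200 camera calls.

TASK

Two screw-lid colour pots, one small and one large, are still standing on the bench: set each one down, without dropping it, in the empty well of the carrier row made for its size, the small pot in the row of small wells and the large pot in the row of large wells. When both sit fully down, take the carrier by the middle of its carrying rail, lift it about 10 cm clear of the bench and finish while still holding it there, steady and level, with nothing else under it. Leave the mug, the terracotta pot and the marver paddle alone.

Things in the scene. Friction and masses are not known exactly. Their poses are not given: they have to be found in the camera images.
- carrier: loose brown wooden carrier, 272 (x) x 210 (y) x 122 mm, 0.3 kg empty, 0.7 kg loaded, turned any way. Origin: centre of underside, z up. Deck top at z 24; three 51 mm wells at y +70, three 41 mm wells at y -70, at x -78, 0, +78, floors at z 6. End boards at x +-130, 12 thick: 30 high, but 50 high for |y| < 45 and 122 high for |y| < 24
- small_well (a point): floor centre of the empty SMALL well: carrier x -78, y -70, z 6 mm; 41 mm diameter, 18 mm deep below the deck
- large_well (a point): floor centre of the empty LARGE well: carrier x +78, y +70, z 6 mm; 51 mm diameter, 18 mm deep below the deck
- rail_mid (a point): middle of the carrying rail, 105 mm above the carrier's underside on its centre line. Dark wooden bar along the carrier's x, 248 mm long, 16 mm wide (carrier's y), 26 mm high (92 to 118 mm up), open below; seated pots stay under 66 mm. Near the balance point, but the large-pot side is heavier: grip firmly (about 90 N)
- small_a: loose on the bench at the start: white screw-lid pot with a ribbed grey lid, SMALL size: 36 mm diameter, 48 mm tall with its lid (the lid is the top 16 mm, straight sides, same diameter), about 50 g. Origin: centre of its underside; z up
- large_a: loose on the bench at the start: white screw-lid pot with a ribbed grey lid, LARGE size: 46 mm diameter, 60 mm tall with its lid (the lid is the top 16 mm, straight sides, same diameter), about 80 g. Origin: centre of its underside; z up
- small_c: already in the middle well of the small row: white screw-lid pot with a ribbed grey lid, SMALL size: 36 mm diameter, 48 mm tall with its lid (the lid is the top 16 mm, straight sides, same diameter), about 50 g. Origin: centre of its underside; z up
- small_b: already in the small row, in the well at the carrier's x = +78 mm: white screw-lid pot with a ribbed grey lid, SMALL size: 36 mm diameter, 48 mm tall with its lid (the lid is the top 16 mm, straight sides, same diameter), about 50 g. Origin: centre of its underside; z up
- large_b: already in the middle well of the large row: white screw-lid pot with a ribbed grey lid, LARGE size: 46 mm diameter, 60 mm tall with its lid (the lid is the top 16 mm, straight sides, same diameter), about 80 g. Origin: centre of its underside; z up
- large_c: already in the large row, in the well at the carrier's x = -78 mm: white screw-lid pot with a ribbed grey lid, LARGE size: 46 mm diameter, 60 mm tall with its lid (the lid is the top 16 mm, straight sides, same diameter), about 80 g. Origin: centre of its underside; z up
- mug: bystander: white mug, 80 mm diameter, 92 mm tall, handle on its +y side. Origin: centre of its underside
- mandrel_pot: bystander: terracotta pot, 112 mm diameter at the rim, 88 mm tall, with steel bead mandrels standing in it up to 210 mm high. Origin: centre of its underside
- marver: bystander: marver paddle lying flat, 240 mm long along its x, dark 80 x 55 mm pad at +x and wooden handle at -x, 22 mm high. Origin: on the bench, near the middle of its length
Things that resemble listed ones, but are neither listed nor needed, are in the scene too. What is shaped like the small_a but blue is not meant.

How it is judged:
By the outcome, as a careful person would: the job done as asked, in the order asked, and still so for the second after the job is handed in, while the arm keeps its last pose, push and grip.
It also fails if it takes over 69 s, if anything falls off the work surface, if the arm or the gripper's body presses on something with over 40 N, if the wrist force passes 120 N, or if a joint passes its speed limit or range.

## Working session

There is one attempt and no reset: what is moved stays moved. The work goes in short steps, Python scripts to look and compute and a shell command to move; the robot and the scene stay as the last step left them, time stands still between calls to the robot, and variables do not carry over. Pictures are saved under pics/ and viewed, at most 10 in all, crops included, and the job is handed in when it is done.

```bash
ls; mkdir -p pics; cat > h.py <<'E'
import numpy as np, cv2
from bench import robot
def cap(n,f=None):
    c=robot.capture(n)
    if f: cv2.imwrite('pics/'+f,cv2.cvtColor(c['color'],cv2.COLOR_RGB2BGR))
    return c
def ray(c,u,v,z):
    E=np.array(c['extrinsics']);R,t=E[:3,:3],E[:3,3]
    o=-R.T@t;d=R.T@np.array([(u-c['cx'])/c['fx'],(v-c['cy'])/c['fy'],1])
    return o+d*(z-o[2])/d[2]
def proj(c,p):
    E=np.array(c['extrinsics']);q=E[:3,:3]@np.array(p,float)+E[:3,3]
    return np.array([c['fx']*q[0]/q[2]+c['cx'],c['fy']*q[1]/q[2]+c['cy']])
E
python3 - <<'E'
from h import *
for n in ('top','scene'):
    c=cap(n,n+'0.png');E=np.array(c['extrinsics']);print(n,c['fx'],c['cx'],c['cy'],(-E[:3,:3].T@E[:3,3]).round(),E[:3,:3].round(2).tolist())
s=robot.observe();print(s)
E
```

```text
pics
top 604.8402582636418 324.4896474672399 229.3052094997308 [ 348.  -33. 1486.] [[0.01, -1.0, -0.0], [-0.99, -0.01, -0.15], [0.15, 0.0, -0.99]]
scene 529.6834776802633 318.78418057819295 233.59943584026468 [ 896.  560. 1160.] [[-0.85, 0.53, 0.0], [0.45, 0.72, -0.53], [-0.28, -0.45, -0.85]]
{'t': 0.1, 'qpos': array([-1.27062404,  0.43514852,  0.02497091,  1.57399247, -0.01159926,
        1.13400625, -0.0751236 ]), 'qvel': array([ 0.00017081, -0.00157184, -0.00104376, -0.00249995, -0.00020965,
        0.00125227,  0.00143734]), 'joint_efforts': array([ 3.60064318e-03, -6.71753597e+01,  1.02844231e+00, -3.16901958e+01,
        1.57930143e-02,  7.29600622e-03,  8.91579162e-06]), 'tool_pos': array([244.92738028, 574.78619531, 404.01249435]), 'tcp_rot': array([-7.77725447e-05,  2.00071749e-01,  9.79780995e-01, -7.00506843e-04]), 'ft_force': array([-0.83264786,  0.58465059, -0.34421632]), 'moment': array([-0.05121274, -0.055681  ,  0.04314552]), 'gripper_force': 0.0, 'finger_gap': 0.9966299011113663}
```

View pics/top0.png

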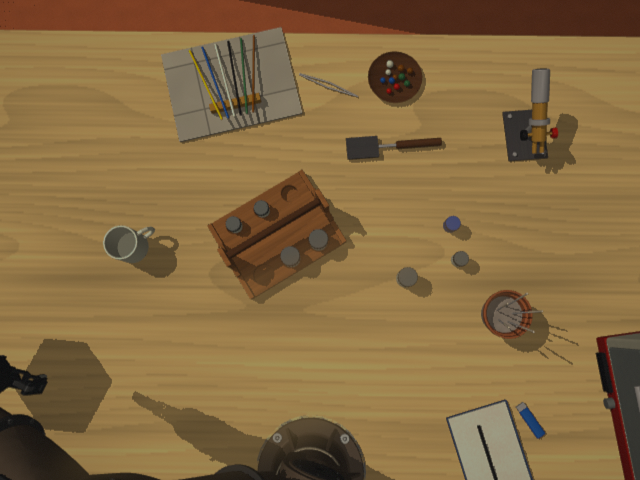

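View pics/scene0.png

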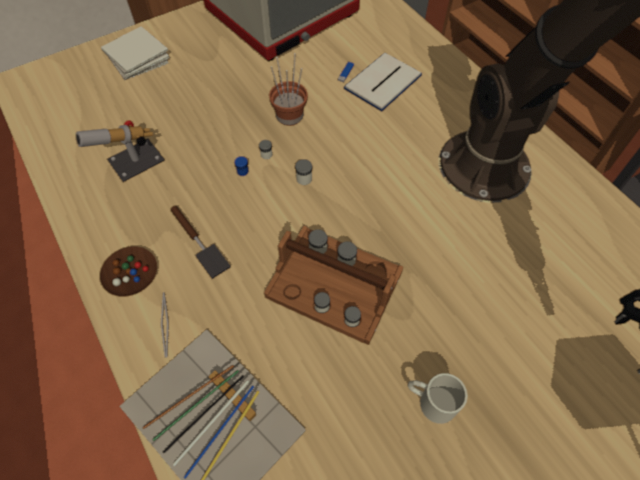

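Top view: the small candidates are the grey lid at (461,259) and the blue pot at (452,224), which is the decoy. The large one has a grey lid at (407,277). The carrier is at about (277,233), with its empty small well at (290,192). The pots already in the carrier are at (233,225), (261,209), (290,256) and (318,239). In the scene view the small pot is at (265,149), blue at (242,166) and large at (304,172). I choose the grey-lidded white pots and will check them in a crop.

```bash
cat > m.py <<'E'
from h import *
def lids(c,seeds,r=16):
    hsv=cv2.cvtColor(c['color'],cv2.COLOR_RGB2HSV);out=[]
    m=((hsv[...,1]<75)&(hsv[...,2]>40)).astype(np.uint8)
    m=cv2.morphologyEx(m,cv2.MORPH_OPEN,np.ones((3,3),np.uint8))
    n,l,s,ce=cv2.connectedComponentsWithStats(m)
    for k in seeds:
        i=1+np.argmin(np.hypot(*(ce[1:]-k).T)); out.append((ce[i],s[i]))
    return out
E
python3 - <<'E'
from m import *
c=cap('top')
seeds={'small_a':(461,259,42),'large_a':(407,277,54),'small_b':(233,225,48),'small_c':(261,209,48),'large_b':(290,256,60),'large_c':(318,239,60)}
P={}
for k,v in seeds.items():
    ce,s=lids(c,[v[:2]])[0]; P[k]=ray(c,*ce,v[2]);print(k,ce.round(1),s.tolist(),P[k].round(1))
# carrier frame fit
M=np.array([[78,-70],[0,-70],[0,70],[-78,70]]);W=np.array([P[k][:2] for k in('small_b','small_c','large_b','large_c')])
mc,wc=M.mean(0),W.mean(0);H=(M-mc).T@(W-wc);a=np.arctan2(H[0,1]-H[1,0],H[0,0]+H[1,1])
R=np.array([[np.cos(a),-np.sin(a)],[np.sin(a),np.cos(a)]]);t=wc-R@mc
print('ang',np.degrees(a),'t',t.round(1),'res',(W-(M@R.T+t)).round(1).tolist(),'sw',t+R@[-78,-70],'lw',t+R@[78,70])
s=cap('scene')['color'];a_=c['color'][180:320,370:530];b=s[100:240,210:370]
cv2.imwrite('pics/crop.png',cv2.resize(np.hstack([a_,b]),None,fx=2.4,fy=2.4,interpolation=cv2.INTER_CUBIC)[...,::-1])
w=cap('wrist');E=np.array(w['extrinsics']);o=robot.observe();print((-E[:3,:3].T@E[:3,3]).round(1),E[:3,:3].round(2).tolist(),w['fx'],o['tool_pos'])
E
```

```text
small_a [460.8 258.3] [454, 252, 15, 14, 166] [ 501.1 -353.8   42. ]
large_a [407.4 276.6] [399, 268, 18, 18, 273] [ 454.7 -224.    54. ]
small_b [232.9 224.2] [226, 217, 14, 16, 186] [575.5 194.5  48. ]
small_c [260.9 208.4] [254, 201, 14, 16, 190] [615.2 128.1  48. ]
large_b [289.5 255.3] [281, 247, 18, 18, 266] [500.8  55.8  60. ]
large_c [317.9 238.5] [309, 230, 19, 18, 279] [541.9 -11.   60. ]
ang 122.5373694806632 t [558.4  91.9] res [[0.1, -0.8], [-2.2, -1.4], [1.5, 1.6], [0.6, 0.5]] sw [659.32866333  63.75686166] lw [457.39841421 119.97229096]
[170.9 604.2 373.5] [[0.39, 0.92, -0.0], [0.87, -0.37, 0.31], [0.29, -0.12, -0.95]] 425.00930344797274 [244.97069503 574.9061766  404.34417978]
```

View pics/crop.png

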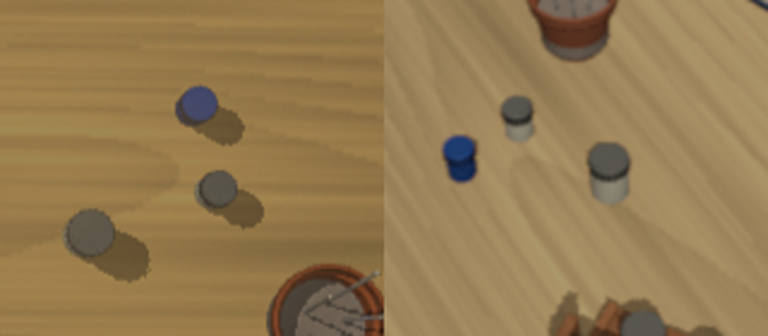

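The crop confirms it: white body with a grey lid is small_a, the larger one is large_a, and the blue pot stays. Next I go over the carrier to measure it with the wrist camera.

```bash
python3 -m creep '{"xyz":[[0,0,0],[0,0,0],[0,0,0],[0,0,0],[-30,0,0],[-55,0,0],[-55,0,0],[-55,0,0],[-55,0,0],[-55,0,0]],"yaw":[0.15,0.15,0.15,0.15,0,0,0,0,0,0],"grip":[1,1,1,1,1,1,1,1,1,1]}'; python3 -m creep '{"xyz":[[-55,0,0],[-55,0,0],[-55,0,0],[-55,0,0],[-30,5,0],[0,0,0],[0,0,0]],"yaw":[0,0,0,0,0,0,0],"grip":[1,1,1,1,1,1,1]}'
python3 - <<'E'
from h import *
cap('wrist','w1.png');o=robot.observe();print(o['tool_pos'],o['tcp_rot'],o['qvel'].round(3))
E
```

```text
t: 1.5
tool_pos: [409.8, 316.2, 404.8]
tcp_rot: [0.0, 0.481, 0.877, 0.0]
ft_force: [1.2, 0.6, 0.1]
finger_gap: 0.999
gripper_force: 0.0
t: 2.38
tool_pos: [547.3, 110.6, 404.5]
tcp_rot: [-0.0, 0.48, 0.877, 0.0]
ft_force: [0.1, 0.9, 0.7]
finger_gap: 1.001
gripper_force: 0.0
[547.16094205 111.01225398 404.54289115] [-4.57001531e-04  4.79950927e-01  8.77295213e-01  9.15232054e-05] [-0.009 -0.003 -0.002  0.     0.002  0.001  0.004]
```

View pics/w1.png

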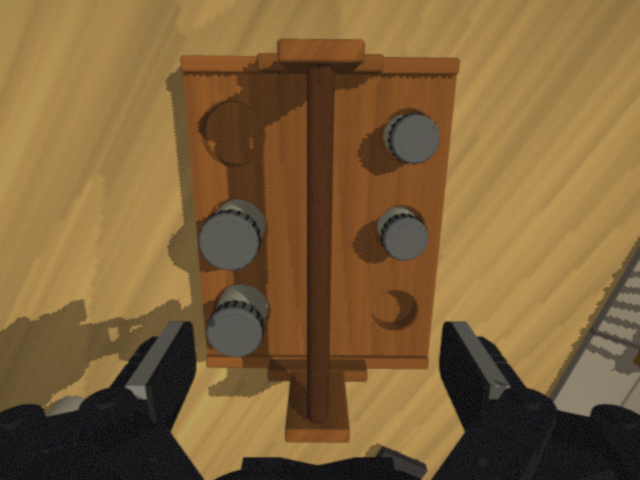

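The wrist view shows the carrier square to the tool. The empty large well is at (233,134) and the empty small well at (395,309). The rail runs from (320,68) to (318,420), and the seated lids are at (412,138), (404,236), (229,241) and (236,328).

```bash
cat > car.py <<'E'
from h import *
def blob(c,mask,seed):
    m=cv2.morphologyEx(mask.astype(np.uint8),cv2.MORPH_OPEN,cv2.getStructuringElement(2,(7,7)))
    n,l,s,ce=cv2.connectedComponentsWithStats(m);i=1+np.argmin(np.hypot(*(ce[1:]-seed).T))
    k,_=cv2.findContours((l==i).astype(np.uint8),0,1);k=max(k,key=cv2.contourArea);return cv2.fitEllipse(cv2.convexHull(k)) 
E
python3 - <<'E'
from car import *
c=cap('wrist');hsv=cv2.cvtColor(c['color'],cv2.COLOR_RGB2HSV)
for p in [(412,138),(229,241),(250,210),(233,134),(330,280),(319,250),(395,309),(270,250)]: print(p,hsv[p[1],p[0]])
for n,s,z in [('sb',(412,138),54),('sc',(404,236),54),('lb',(229,241),66),('lc',(236,328),66)]:
    e=blob(c,(hsv[...,1]<70)&(hsv[...,2]>75)&(hsv[...,2]<135),s);print(n,np.round(e[0],1),np.round(e[1],1),ray(c,*e[0],z).round(1))
# rail edges by value profile
L=[]
for v in range(90,350,20):
    row=hsv[v-2:v+3,295:345,2].mean(0);g=np.gradient(row);a=295+np.argmin(g[:25]);b=320+np.argmax(g[25:]);L.append((a,b,v))
print(L[::4]);
P=np.array([ray(c,(a+b)/2,v,118)[:2] for a,b,v in L]);d=np.linalg.svd(P-P.mean(0))[2][0];print('rail',P.mean(0),np.degrees(np.arctan2(d[1],d[0])))
for n,p,z in [('++',(182,57),30),('+-',(459,60),30),('-+',(207,367),30),('--',(428,368),30),('sw',(395,309.5),24),('lw',(233,134),24),('railtop',(321.5,40),122),('railbot',(317.5,441),122)]: print(n,ray(c,*p,z).round(1))
E
```

```text
(412, 138) [25 16 93]
(229, 241) [23 25 92]
(250, 210) [25 38 80]
(233, 134) [ 14 179  87]
(330, 280) [ 13 178  99]
(319, 250) [ 10 156  77]
(395, 309) [ 13 180 123]
(270, 250) [ 15 196 122]
sb [415.6 139.2] [44.6 48.3] [578.3 193.4  54. ]
sc [406.  239.2] [40.3 43.3] [618.2 127.3  54. ]
lb [228.1 241.9] [55.  58.2] [500.9  54.2  66. ]
lc [233.9 332.5] [48. 54.] [542.9 -11.9  66. ]
[(np.int64(306), np.int64(334), 90), (np.int64(306), np.int64(332), 170), (np.int64(306), np.int64(331), 250), (np.int64(306), np.int64(329), 330)]
rail [539.98653607 121.06866228] -57.91085250325855
++ [401.4 148.7  30. ]
+- [576.5 258.5  30. ]
-+ [544.1 -79.8  30. ]
-- [720.2  31.8  30. ]
sw [660.6  62.8  24. ]
lw [459.9 119.4  24. ]
railtop [488.3 204.3 122. ]
railbot [631.8 -23.6 122. ]
```

```bash
python3 -m creep '{"xyz":[[-25,-20,0],[-46,-36,0],[-46,-36,0],[-46,-36,0],[-46,-36,0],[-46,-36,10],[-46,-36,20],[-46,-36,20],[-20,-17,10],[0,0,0]],"yaw":[0.009,0,0,0,0,0,0,0,0,0],"grip":[0.4,0.4,0.4,0.4,0.4,0.4,0.4,0.4,0.4,0.4]}'
python3 - <<'E'
from car import *
c=cap('wrist','w2.png');hsv=cv2.cvtColor(c['color'],cv2.COLOR_RGB2HSV);o=robot.observe();print(o['tool_pos'],o['tcp_rot'],o['qpos'].round(2))
print(proj(c,(501,-354,48)),proj(c,(455,-224,60)))
e=blob(c,(hsv[...,1]<70)&(hsv[...,2]>75)&(hsv[...,2]<135),proj(c,(501,-354,48)));print(np.round(e,1) if 0 else e,ray(c,*e[0],48).round(1))
E
```

```text
t: 3.72
tool_pos: [496.8, -355.8, 343.8]
tcp_rot: [-0.001, 0.486, 0.874, -0.0]
ft_force: [-0.0, 1.7, 0.3]
finger_gap: 0.7
gripper_force: 0.0
[ 497.73880975 -354.16159604  344.31707388] [-4.88870310e-04  4.84704125e-01  8.74678015e-01  2.06613503e-04] [ 0.2   0.49  0.49  1.71 -0.27  1.    1.34]
[327.00238651 230.11784468] [385.76772347  -9.08292021]
((327.5, 197.0), (5.9663848876953125, 7.2716569900512695), 90.0) [ 489.5 -335.3   48. ]
```

View pics/w2.png

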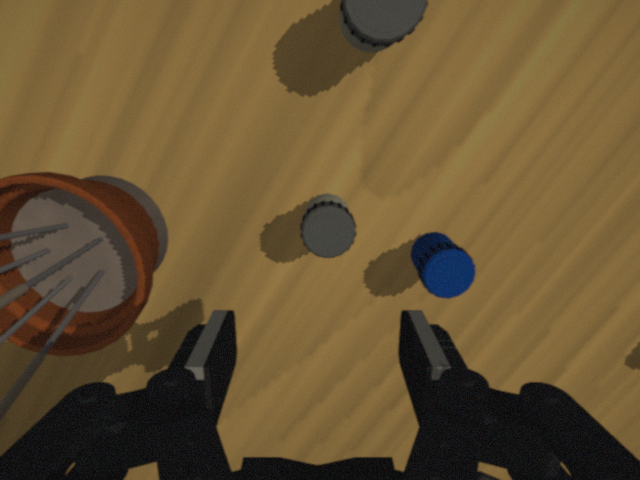

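The wrist view shows the grey lid centred at about (329,231), blue well clear at (447,272), and the terracotta pot off to the left. I descend on small_a.

```bash
python3 -m creep '{"xyz":[[-1,2,15],[-1.4,2.1,30],[0,0,30],[0,0,30],[0,0,25],[0,0,15],[0,0,5],[0,0,0]],"yaw":[0,0,0,0,0,0,0,0],"grip":[0.4,0.4,0.4,0.4,0.4,0.4,0.4,0.4]}'
python3 - <<'E'
from car import *
c=cap('wrist','w3.png');o=robot.observe();print(o['tool_pos'],o['tcp_rot'])
print(proj(c,(502.4,-354,48)))
E
```

```text
t: 4.78
tool_pos: [502.7, -354.3, 195.0]
tcp_rot: [0.0, 0.484, 0.875, 0.0]
ft_force: [-0.2, -0.2, 0.8]
finger_gap: 0.7
gripper_force: 0.0
[ 502.76967959 -354.52660606  195.40649614] [5.92489976e-04 4.84516054e-01 8.74782168e-01 3.01654130e-05]
[321.34275814 360.63952059]
```

View pics/w3.png

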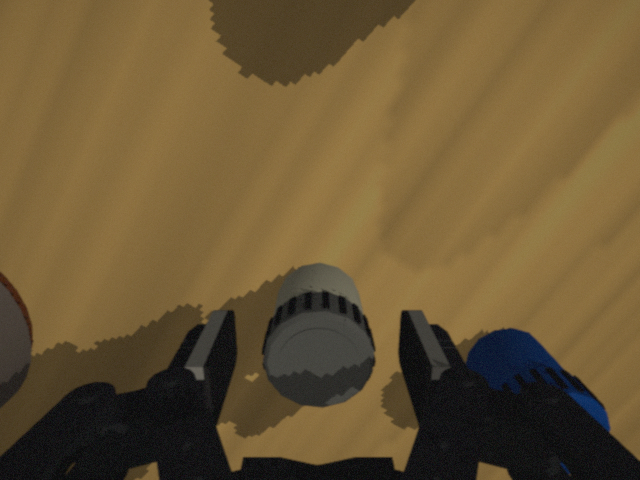

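The lid is centred between the pads at (320,357). I close, wait, lift.

```bash
python3 -m creep '{"xyz":[[0,0,0],[0,0,0],[0,0,0],[0,0,0],[0,0,0]],"yaw":[0,0,0,0,0],"grip":[-1,-1,-1,-1,-1]}'; python3 -m creep '{"xyz":[[0,0,-10],[0,0,-25],[0,0,-40],[0,0,-40],[0,0,-20],[0,0,-5],[0,0,0]],"yaw":[0,0,0,0,0,0,0],"grip":[-1,-1,-1,-1,-1,-1,-1]}'
python3 - <<'E'
from car import *
print(robot.observe()['qpos'].round(2))
cap('wrist','w4.png')
E
```

```text
t: 5.45
tool_pos: [502.7, -354.8, 195.8]
tcp_rot: [0.001, 0.485, 0.875, 0.0]
ft_force: [-0.0, 0.7, 5.6]
finger_gap: 0.405
gripper_force: 59.8
t: 6.32
tool_pos: [502.2, -354.3, 334.5]
tcp_rot: [-0.0, 0.485, 0.875, 0.0]
ft_force: [1.3, 0.3, -1.0]
finger_gap: 0.404
gripper_force: 59.7
[ 0.2   0.51  0.49  1.71 -0.28  0.99  1.34]
```

```bash
python3 - <<'E'
from car import *
c=robot.capture('wrist');im=c['color'];hsv=cv2.cvtColor(im,cv2.COLOR_RGB2HSV);o=robot.observe();T=o['tool_pos']
zt=T[2]-195.5+48
m=(hsv[...,1]<60)&(hsv[...,2]>45);m[:280]=0;m[:,:240]=0;m[:,400:]=0
for v in range(290,420,8): 
    x=np.where(m[v])[0]; print(v,(x.min(),x.max(),len(x)) if len(x) else None,hsv[v,320].tolist())
p=proj(c,(T[0],T[1],zt));print(p,zt,T)
cv2.imwrite('pics/w4c.png',cv2.resize(im[250:450,200:440],None,fx=3,fy=3)[...,::-1])
E
```

```text
290 (np.int64(279), np.int64(355), 67) [10, 20, 38]
298 (np.int64(277), np.int64(357), 35) [20, 18, 42]
306 (np.int64(252), np.int64(382), 50) [38, 22, 46]
314 (np.int64(250), np.int64(385), 88) [25, 20, 75]
322 (np.int64(246), np.int64(389), 114) [30, 22, 69]
330 (np.int64(243), np.int64(391), 125) [21, 24, 74]
338 (np.int64(241), np.int64(394), 133) [30, 29, 71]
346 (np.int64(240), np.int64(397), 128) [25, 20, 78]
354 (np.int64(240), np.int64(399), 125) [30, 21, 73]
362 (np.int64(242), np.int64(391), 105) [30, 15, 69]
370 (np.int64(247), np.int64(385), 90) [30, 17, 45]
378 (np.int64(270), np.int64(364), 73) [24, 28, 45]
386 (np.int64(277), np.int64(358), 50) [90, 12, 41]
394 (np.int64(287), np.int64(345), 44) [30, 28, 74]
402 (np.int64(310), np.int64(325), 15) [30, 18, 69]
410 None [19, 139, 143]
418 (np.int64(254), np.int64(381), 3) [18, 138, 140]
[321.96409001 360.76236747] 186.1436470340812 [ 502.11624897 -354.19267703  333.64364703]
```

View pics/w4c.png

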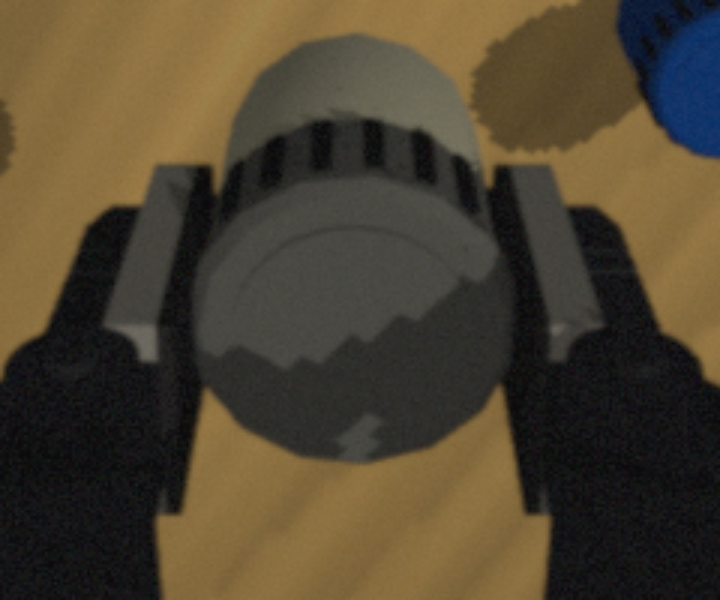

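```bash
python3 -m creep '{"xyz":[[17,22,-10],[33.5,44.5,-10],[33.5,44.5,0],[33.5,44.5,0],[33.5,44.5,0],[33.5,44.5,0],[33.5,44.5,0],[33.5,44.5,0],[16.5,22.5,0],[0,0,0]],"yaw":[0,0,0,0,0,0,0,0,0,0],"grip":[-1,-1,-1,-1,-1,-1,-1,-1,-1,-1]}'; python3 -m creep '{"xyz":[[0,0,15],[0,0,30],[0,0,30],[0,0,20],[0,0,8],[0,0,0]],"yaw":[0,0,0,0,0,0],"grip":[-1,-1,-1,-1,-1,-1]}'
```

```text
t: 7.68
tool_pos: [662.4, 64.2, 353.2]
tcp_rot: [-0.001, 0.483, 0.876, -0.0]
ft_force: [-0.5, 0.7, -0.6]
finger_gap: 0.398
gripper_force: 59.8
t: 8.43
tool_pos: [662.1, 60.9, 251.6]
tcp_rot: [-0.0, 0.485, 0.875, -0.0]
ft_force: [-0.3, -0.2, -0.0]
finger_gap: 0.4
gripper_force: 59.8
```

```bash
python3 -m creep '{"xyz":[[0.4,0.7,10],[0,0,12],[0,0,3],[0,0,0]],"yaw":[0,0,0,0],"grip":[-1,-1,-1,-1]}'
python3 - <<'E'
from car import *
c=cap('wrist');o=robot.observe();T=o['tool_pos'];print(T,proj(c,(660.7,62.1,24)),proj(c,(662.5-1.84,61.6+.5,28.5)),c['fx'])
s=cap('scene');p=proj(s,(661,62,24)).round().astype(int);print(p)
a=cv2.resize(c['color'],(800//2*1,300));b=cv2.resize(s['color'][p[1]-45:p[1]+45,p[0]-60:p[0]+60],(400,300),interpolation=cv2.INTER_CUBIC)
cv2.imwrite('pics/w5.png',np.hstack([a,b])[...,::-1]); cv2.imwrite('pics/w5c.png',cv2.resize(c['color'][200:420,200:440],None,fx=2.7,fy=2.7)[...,::-1])
E
```

```text
t: 8.93
tool_pos: [662.4, 62.2, 226.4]
tcp_rot: [-0.0, 0.485, 0.875, -0.0]
ft_force: [0.2, 0.1, -0.8]
finger_gap: 0.399
gripper_force: 59.8
[662.55124127  62.17056039 226.74313693] [317.4082165  287.22382539] [317.32943634 291.51377609] 425.00930344797274
[291 291]
```

View pics/w5c.png

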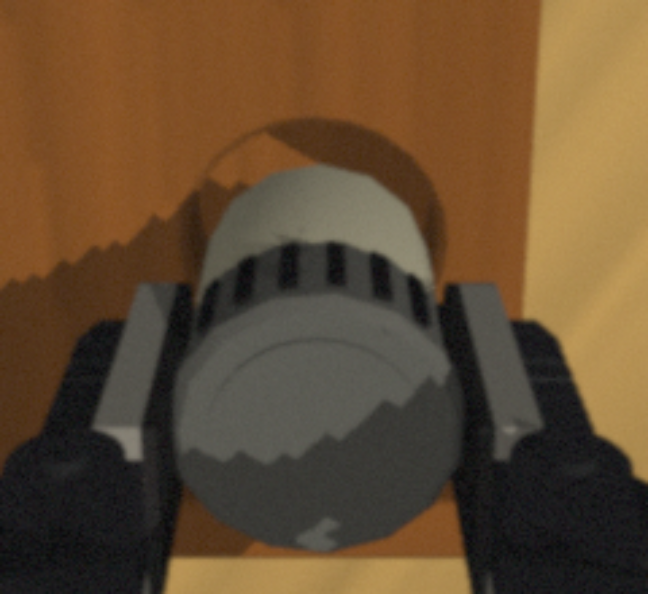

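```bash
python3 - <<'E'
from car import *
c=cap('wrist');T=robot.observe()['tool_pos'];x=np.array([-.53,.848]);y=np.array([.848,.53])
def tf(u,v,z): d=ray(c,200+u/2.7,200+v/2.7,z)[:2]-T[:2]; return (d@x).round(1),(d@y).round(1)
zb=T[2]-195.5
print('zb',zb,'rim far',tf(318,118,24),'rim L',tf(190,245,24),'rim R',tf(446,245,24))
print('pot far',tf(318,165,zb),'lid far',tf(318,291,zb+48),'lid near',tf(318,550,zb+48),'lid L/R',tf(174,420,zb+48),tf(464,420,zb+48),'deck edge',tf(318,557,30))
E
```

```text
zb 31.544810058768036 rim far (np.float64(20.8), np.float64(-1.2)) rim L (np.float64(-1.2), np.float64(-22.2)) rim R (np.float64(-1.2), np.float64(19.9))
pot far (np.float64(15.7), np.float64(-1.2)) lid far (np.float64(18.8), np.float64(-1.3)) lid near (np.float64(-16.4), np.float64(-1.2)) lid L/R (np.float64(2.0), np.float64(-18.2)) (np.float64(2.0), np.float64(15.9)) deck edge (np.float64(-58.2), np.float64(-1.1))
```

```bash
python3 -m creep '{"xyz":[[1.5,0,0],[0,0,4],[0,0,4],[0,0,4],[0,0,3],[0,0,0]],"yaw":[0,0,0,0,0,0],"grip":[-1,-1,-1,-1,-1,-1]}'
```

```text
t: 9.82
tool_pos: [661.6, 63.4, 211.3]
tcp_rot: [-0.0, 0.485, 0.875, -0.0]
ft_force: [0.4, 0.4, -0.6]
finger_gap: 0.401
gripper_force: 59.8
```

```bash
python3 -m creep '{"xyz":[[0,0,3],[0,0,3],[0,0,2],[0,0,1],[0,0,0]],"yaw":[0,0,0,0,0],"grip":[-1,-1,-1,-1,-1]}'
```

```text
t: 10.45
tool_pos: [662.1, 63.8, 203.0]
tcp_rot: [0.0, 0.484, 0.875, 0.0]
ft_force: [2.5, 2.0, -0.5]
finger_gap: 0.403
gripper_force: 59.9
```

```bash
python3 -m creep '{"xyz":[[0,0,1],[0,0,0.7],[0,0,0]],"yaw":[0,0,0],"grip":[-1,-1,-1]}'
```

```text
t: 10.82
tool_pos: [662.4, 63.7, 202.1]
tcp_rot: [0.001, 0.485, 0.875, 0.001]
ft_force: [3.5, 1.9, 7.0]
finger_gap: 0.403
gripper_force: 59.8
```

```bash
python3 -m creep '{"xyz":[[0,0,0],[0,0,0],[0,0,0],[0,0,-10],[0,0,-30],[0,0,-50],[0,0,-50],[0,0,-20],[0,0,0]],"yaw":[0,0,0,0,0,0,0,0,0],"grip":[0.25,0.25,0.25,0.25,0.25,0.25,0.25,0.25,0.25]}'
python3 - <<'E'
from car import *
c=cap('wrist');s=cap('scene');print(robot.observe()['tool_pos'])
cv2.imwrite('pics/w6.png',np.hstack([cv2.resize(c['color'],(400,300)),cv2.resize(s['color'][210:360,240:440],(400,300),interpolation=2)])[...,::-1])
E
```

```text
t: 11.95
tool_pos: [661.6, 62.8, 363.0]
tcp_rot: [0.001, 0.485, 0.875, 0.001]
ft_force: [0.7, 0.5, -0.2]
finger_gap: 0.626
gripper_force: 0.0
[661.04282586  63.22724507 360.25816793]
```

View pics/w6.png

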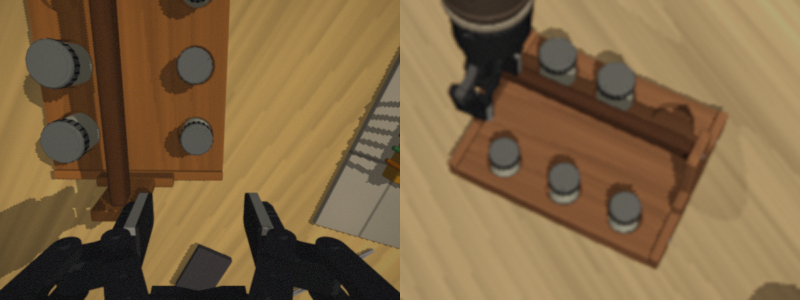

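The small pot is seated at the same height as its neighbours. Now large_a.

```bash
python3 -m creep '{"xyz":[[-9.6,-23.4,0],[-19.2,-46.7,0],[-19.2,-46.7,0],[-19.2,-46.7,0],[-19.2,-46.7,0],[-19.2,-46.7,0],[-19.2,-46.7,10],[-9.6,-23.4,10],[0,0,0]],"yaw":[0,0,0,0,0,0,0,0,0],"grip":[1,1,1,1,1,1,1,1,1]}'
cat > lid.py <<'E'
from car import *
x=np.array([-.53,.848]);y=np.array([.848,.53])
def lid(c,p,z,R,roi=1.6):
    "circle of the lid top near pixel p: threshold grey, rim points -> Hough"
    E=np.array(c['extrinsics']);r=R*c['fx']/ (E[:3,:3]@np.append(ray(c,*p,z)[:2],z)+E[:3,3])[2]
    g=cv2.medianBlur(cv2.cvtColor(c['color'],cv2.COLOR_RGB2GRAY),5)
    k=cv2.HoughCircles(g,cv2.HOUGH_GRADIENT,1,5,param1=60,param2=12,minRadius=int(r*.88),maxRadius=int(r*1.1))
    k=k[0] if k is not None else np.zeros((0,3));d=np.hypot(k[:,0]-p[0],k[:,1]-p[1]);return r,k[d<r*roi][:4]
E
python3 - <<'E'
from lid import *
c=cap('wrist','w7.png');T=robot.observe()['tool_pos'];print(T)
p=proj(c,(454.7,-224,60));r,k=lid(c,p,60,23);print(p,r,k)
for q in k:
    w=ray(c,q[0],q[1],60);print(w.round(1),((w-T)[:2]@x).round(1),((w-T)[:2]@y).round(1))
hsv=cv2.cvtColor(c['color'],cv2.COLOR_RGB2HSV);e=blob(c,(hsv[...,1]<60)&(hsv[...,2]>55)&(hsv[...,2]<135),p);print(e,ray(c,*e[0],60))
E
```

```text
t: 13.18
tool_pos: [453.5, -225.3, 339.4]
tcp_rot: [-0.002, 0.486, 0.874, -0.001]
ft_force: [-0.5, -0.2, -0.7]
finger_gap: 0.996
gripper_force: 0.0
[ 454.80297565 -224.06159273  339.88690264]
[323.76268641 236.66200509] 37.474039461025335 [[325.5 237.5  36. ]
 [322.5 232.5  34.9]
 [320.5 238.5  34.9]
 [326.5 242.5  39.3]]
[ 455.9 -223.9   60. ] -0.4 1.0
[ 452.6 -222.1   60. ] 2.8 -0.8
[ 453.6 -226.1   60. ] -1.1 -2.1
[ 458.1 -226.3   60. ] -3.7 1.6
((324.8545837402344, 237.9885711669922), (68.43798828125, 70.5831298828125), 72.6046142578125) [ 455.72335134 -224.36986845   60.        ]
```

```bash
python3 -m creep '{"xyz":[[-0.5,1.5,15],[0,0,30],[0,0,35],[0,0,30],[0,0,20],[0,0,8],[0,0,1],[0,0,0]],"yaw":[0,0,0,0,0,0,0,0],"grip":[1,1,1,1,1,1,1,1]}'; python3 -m creep '{"xyz":[[0,0,0],[0,0,0],[0,0,0],[0,0,0],[0,0,0],[0,0,0]],"yaw":[0,0,0,0,0,0],"grip":[-1,-1,-1,-1,-1,-1]}'
```

```text
t: 14.22
tool_pos: [457.6, -223.4, 202.5]
tcp_rot: [0.0, 0.484, 0.875, 0.0]
ft_force: [0.7, -0.6, 0.2]
finger_gap: 1.001
gripper_force: 0.0
t: 14.98
tool_pos: [457.3, -223.6, 202.7]
tcp_rot: [0.0, 0.485, 0.875, 0.0]
ft_force: [-2.7, 1.4, 9.6]
finger_gap: 0.515
gripper_force: 60.5
```

```bash
python3 -m creep '{"xyz":[[0,0,-8],[0,0,-20],[0,0,-35],[0,0,-35],[0,0,-20],[0,0,-5],[0,0,0]],"yaw":[0,0,0,0,0,0,0],"grip":[-1,-1,-1,-1,-1,-1,-1]}'
python3 - <<'E'
from lid import *
c=cap('wrist','w8.png');T=robot.observe()['tool_pos'];zt=T[2]-202.5+60
p=proj(c,(T[0],T[1],zt));print(T,p)
hsv=cv2.cvtColor(c['color'],cv2.COLOR_RGB2HSV)
col=hsv[:,319];print([(v,col[v].tolist()) for v in range(225,440,6)])
r,k=lid(c,p,zt,23,.5);print(r,k)
for q in k: d=(ray(c,q[0],q[1],zt)-T)[:2];print((d@x).round(1),(d@y).round(1))
E
```

```text
t: 15.85
tool_pos: [457.1, -223.3, 324.8]
tcp_rot: [-0.0, 0.485, 0.875, 0.0]
ft_force: [0.6, -0.0, -1.0]
finger_gap: 0.518
gripper_force: 61.3
[ 456.9733425  -223.28119242  324.37333747] [321.63951716 369.15611391]
[(225, [19, 134, 137]), (231, [18, 137, 136]), (237, [19, 133, 132]), (243, [19, 136, 135]), (249, [23, 53, 87]), (255, [19, 49, 89]), (261, [25, 48, 90]), (267, [28, 43, 94]), (273, [26, 48, 90]), (279, [23, 53, 96]), (285, [13, 36, 49]), (291, [53, 24, 43]), (297, [15, 24, 42]), (303, [23, 31, 66]), (309, [26, 24, 73]), (315, [24, 19, 68]), (321, [18, 21, 60]), (327, [37, 32, 71]), (333, [39, 26, 69]), (339, [25, 22, 70]), (345, [20, 22, 69]), (351, [21, 25, 71]), (357, [36, 18, 69]), (363, [17, 25, 71]), (369, [35, 22, 71]), (375, [30, 18, 43]), (381, [45, 11, 45]), (387, [0, 12, 44]), (393, [170, 18, 42]), (399, [120, 6, 42]), (405, [30, 12, 43]), (411, [35, 36, 42]), (417, [30, 18, 43]), (423, [42, 31, 41]), (429, [19, 123, 77]), (435, [18, 134, 93])]
74.55146003860831 [[317.5 356.5  73.7]
 [317.5 350.5  77.9]
 [318.5 383.5  80.3]
 [320.5 376.5  73.7]]
4.5 -1.3
6.6 -1.3
-5.2 -1.0
-2.7 -0.3
```

```bash
python3 - <<'E'
from lid import *
c=cap('wrist');T=robot.observe()['tool_pos'];zb=T[2]-202.5
h=cv2.cvtColor(c['color'],cv2.COLOR_RGB2HSV).astype(int)
V=h[:,316:323,2].mean(1);S=h[:,316:323,1].mean(1)
far=next(v for v in range(290,320) if V[v]>57);body=next(v for v in range(230,270) if S[v]<90);near=next(v for v in range(440,400,-1) if S[v]<80)
f=lambda v,z:((ray(c,319,v,z)-T)[:2]@x).round(1)
print(far,body,near,'lid',f(far,zb+60),f(near,zb+60),'bottom far',f(body,zb))
E
```

```text
303 247 427 lid 22.9 -21.5 bottom far 19.5
```

```bash
python3 -m creep '{"xyz":[[20.6,13.2,0],[41.3,26.4,0],[41.3,26.4,0],[41.3,26.4,0],[41.3,26.4,0],[41.3,26.4,0],[41.3,26.4,0],[20.6,13.2,0],[0,0,0],[0,0,0]],"yaw":[0,0,0,0,0,0,0,0,0,0],"grip":[-1,-1,-1,-1,-1,-1,-1,-1,-1,-1]}'; python3 -m creep '{"xyz":[[0,0,15],[0,0,30],[0,0,25],[0,0,12],[0,0,3],[0,0,0]],"yaw":[0,0,0,0,0,0],"grip":[-1,-1,-1,-1,-1,-1]}'
python3 - <<'E'
from lid import *
c=cap('wrist','w9.png');T=robot.observe()['tool_pos'];print(T)
im=c['color'];q=proj(c,(459.7,119.3,24));print(q)
cv2.imwrite('pics/w9c.png',cv2.resize(im[140:440,140:500],None,fx=2,fy=2)[...,::-1])
E
```

```text
t: 17.2
tool_pos: [460.5, 118.6, 324.4]
tcp_rot: [-0.0, 0.485, 0.875, -0.001]
ft_force: [0.1, -0.4, -0.2]
finger_gap: 0.52
gripper_force: 61.3
t: 17.95
tool_pos: [460.9, 119.3, 240.3]
tcp_rot: [0.0, 0.485, 0.875, 0.0]
ft_force: [-0.7, 0.4, -0.5]
finger_gap: 0.52
gripper_force: 61.3
[461.0135813  119.43840393 240.55278467]
[317.90682943 275.15784696]
```

View pics/w9c.png

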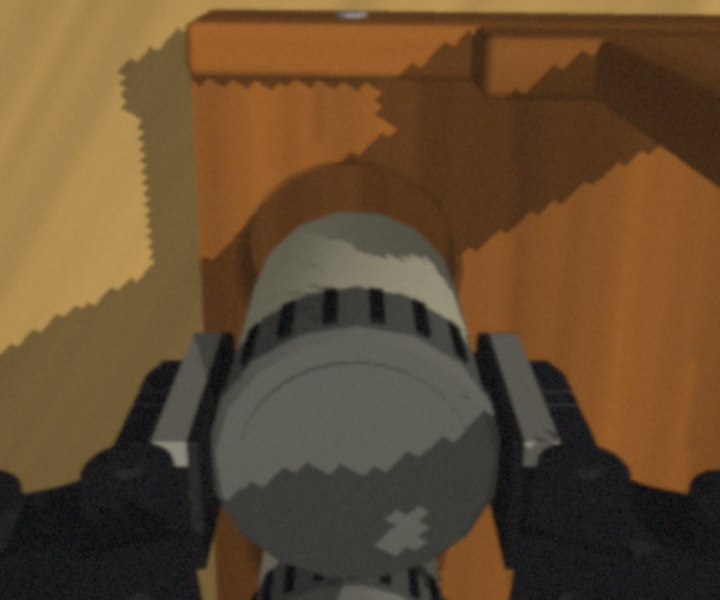

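The last look shows the well rim's far edge at crop (352,161) and its sides at 246 and 461. The pot body is centred at 354 with its far edge at 211, so it is laterally aligned.

```bash
python3 - <<'E'
from lid import *
c=cap('wrist');T=robot.observe()['tool_pos'];zb=T[2]-202.5
f=lambda u,v,z:[((ray(c,140+u/2,140+v/2,z)-T)[:2]@a).round(1) for a in (x,y)]
print(zb,'rim far',f(352,161,24),'L',f(246,265,24),'R',f(461,265,24),'pot far',f(354,211,zb),'board top far edge',f(354,11,30),'near',f(300,28,30),'lid far/near',f(354,325,zb+60),f(354,577,zb+60),'L/R',f(213,445,zb+60),f(499,445,zb+60))
E
```

```text
38.16338952542668 rim far [np.float64(27.2), np.float64(-1.8)] L [np.float64(1.8), np.float64(-26.8)] R [np.float64(1.8), np.float64(23.9)] pot far [np.float64(20.1), np.float64(-1.4)] board top far edge [np.float64(61.1), np.float64(-1.4)] near [np.float64(57.6), np.float64(-12.7)] lid far/near [np.float64(23.0), np.float64(-1.4)] [np.float64(-22.0), np.float64(-1.4)] L/R [np.float64(2.8), np.float64(-22.9)] [np.float64(2.8), np.float64(20.7)]
```

```bash
python3 -m creep '{"xyz":[[3,0,0],[0,0,5],[0,0,5],[0,0,4],[0,0,4],[0,0,3],[0,0,0]],"yaw":[0,0,0,0,0,0,0],"grip":[-1,-1,-1,-1,-1,-1,-1]}'
```

```text
t: 18.92
tool_pos: [459.0, 122.0, 218.8]
tcp_rot: [-0.0, 0.485, 0.875, -0.0]
ft_force: [-0.1, 0.3, -1.8]
finger_gap: 0.519
gripper_force: 61.3
```

zb ≈ 16.5, already inside the well with no force.

```bash
python3 -m creep '{"xyz":[[0,0,3],[0,0,3],[0,0,2],[0,0,1],[0,0,0]],"yaw":[0,0,0,0,0],"grip":[-1,-1,-1,-1,-1]}'; python3 -m creep '{"xyz":[[0,0,1],[0,0,0.5],[0,0,0]],"yaw":[0,0,0],"grip":[-1,-1,-1]}'
```

```text
t: 19.55
tool_pos: [458.8, 121.9, 209.8]
tcp_rot: [-0.0, 0.485, 0.875, -0.0]
ft_force: [-2.3, -1.0, -1.3]
finger_gap: 0.522
gripper_force: 61.8
t: 19.92
tool_pos: [458.9, 121.9, 208.7]
tcp_rot: [-0.0, 0.485, 0.875, -0.0]
ft_force: [-6.2, -2.8, 8.0]
finger_gap: 0.518
gripper_force: 62.5
```

```bash
python3 -m creep '{"xyz":[[0,0,0],[0,0,0],[0,0,0],[0,0,-10],[0,0,-30],[0,0,-50],[0,0,-50],[0,0,-45],[0,0,-10],[0,0,0]],"yaw":[0,0,0,0,0,0,0,0,0,0],"grip":[0.5,0.5,0.5,0.5,0.5,0.5,0.5,0.5,0.5,0.5]}'
```

```text
t: 21.18
tool_pos: [459.3, 122.3, 404.2]
tcp_rot: [0.001, 0.484, 0.875, 0.001]
ft_force: [0.7, 0.7, -0.5]
finger_gap: 0.751
gripper_force: 0.0
```

```bash
python3 -m creep '{"xyz":[[-14,17,0],[-29,34,0],[-14,17,0],[0,0,0],[0,0,0]],"yaw":[0,0,0,0,0],"grip":[1,1,1,1,1]}'
python3 - <<'E'
from lid import *
c=cap('wrist','w10.png');T=robot.observe()['tool_pos'];print(T)
hsv=cv2.cvtColor(c['color'],cv2.COLOR_RGB2HSV)
a=np.radians(122.1);Rm=np.array([[np.cos(a),-np.sin(a)],[np.sin(a),np.cos(a)]]);t=np.array([560.2,90.2])
for n,m,z in [('sa',(-78,-70),54),('sc',(0,-70),54),('sb',(78,-70),54),('lc',(-78,70),66),('lb',(0,70),66),('la',(78,70),66)]:
    w=t+Rm@m;p=proj(c,(*w,z))
    try: e=blob(c,(hsv[...,1]<70)&(hsv[...,2]>60)&(hsv[...,2]<135),p);q=Rm.T@(ray(c,*e[0],z)[:2]-t);print(n,p.round(),np.round(e[0],1),np.round(e[1],1),q.round(1))
    except Exception as x_: print(n,x_)
L=[]
for v in range(90,340,10):
    u0=int(proj(c,(*(t),118))[0]);row=hsv[v-2:v+3,u0-25:u0+25,2].astype(float).mean(0);g=np.gradient(row);L.append((u0-25+np.argmin(g[:25]),u0+np.argmax(g[25:]),v))
P=np.array([ray(c,(a_+b)/2,v,118)[:2] for a_,b,v in L]);d=np.linalg.svd(P-P.mean(0))[2][0];print(L[::6],'rail',[(Rm.T@(p-t)).round(1)[1] for p in P[::4]],np.degrees(np.arctan2(d[1],d[0])))
E
```

```text
t: 21.8
tool_pos: [546.1, 109.9, 402.3]
tcp_rot: [-0.001, 0.485, 0.875, -0.001]
ft_force: [-0.8, 0.1, -0.3]
finger_gap: 0.998
gripper_force: 0.0
[546.00086039 109.94824597 402.66207846]
sa [405. 328.] [405.  327.7] [36.9 41.2] [-78.1 -70.1]
sc [411. 239.] [411.3 241.3] [41.6 44.9] [ -1.5 -70.2]
sb [419. 137.] [424.5 141.3] [46.  49.7] [ 75.3 -74.6]
lc [236. 335.] [236.4 330.3] [50.2 55.8] [-73.7  69.6]
lb [230. 244.] [236.7 233.3] [61.4 73.5] [ 8.8 64.4]
la [223. 139.] [227.9 133.7] [63.5 67.5] [81.6 66.1]
[(np.int64(319), np.int64(326), 90), (np.int64(317), np.int64(344), 150), (np.int64(315), np.int64(340), 210), (np.int64(313), np.int64(337), 270), (np.int64(311), np.int64(334), 330)] rail [np.float64(0.6), np.float64(-4.7), np.float64(-3.4), np.float64(-2.7), np.float64(-1.9), np.float64(-0.8), np.float64(0.1)] -59.591686558296196
```

```bash
python3 - <<'E'
from lid import *
c=cap('wrist');T=robot.observe()['tool_pos'];S=cv2.cvtColor(c['color'],cv2.COLOR_RGB2HSV).astype(int)
V=cv2.GaussianBlur(S[...,2].astype(np.float32),(3,5),0);P=[];vs=range(120,340,8)
for v in vs:
    u0=int(round(330-(v-120)*8/220));g=np.gradient(V[v,u0-22:u0+22]);P.append(ray(c,(u0-22+np.argmin(g[:22])+u0+np.argmax(g[22:]))/2,v,118)[:2])
P=np.array(P);u=np.array([((p-T[:2])@x,(p-T[:2])@y) for p in P])
k=np.polyfit(u[:,0],u[:,1],1)
for _ in range(3): r=u[:,1]-np.polyval(k,u[:,0]);g=abs(r)<1;k=np.polyfit(u[g,0],u[g,1],1)
print('rail slope',k,g.sum(),len(g))
tab=(S[...,0]>=16)&(S[...,1]<165)
for du in (-12,0,12):
  ua=332+du;ub=313+du
  print([(v,S[v,ua].tolist()) for v in range(20,60,4)] if du==0 else '', [(v,S[v,ub].tolist()) for v in range(415,455,4)] if du==0 else '')
# deck side corners: brown mask hull
m=((S[...,0]<16)&(S[...,1]>130)).astype(np.uint8);m=cv2.morphologyEx(m,2,np.ones((5,5),np.uint8))
n,l,s,ce=cv2.connectedComponentsWithStats(m);i=1+np.argmax(s[1:,4]);print(s[i])
for uu in (332,): a=np.where(l[:,uu]==i)[0];print(a.min(),a.max())
for uu in (311,313): a=np.where(l[:,uu]==i)[0];print(a.min(),a.max())
b=[np.where(l[:,ub]==i)[0].max() for ub in (305,313,325)];t_=[np.where(l[:,ua]==i)[0].min() for ua in (315,332,350)];print(t_,b)
f=lambda u,v:[((ray(c,u,v,122)-T)[:2]@q).round(1) for q in(x,y)]
print(f(332,t_[1]),f(313,b[1]))
E
```

```text
rail slope [0.03662638 3.59865082] 28 28
 
[(20, [19, 133, 153]), (24, [19, 134, 154]), (28, [20, 141, 152]), (32, [18, 138, 159]), (36, [20, 137, 155]), (40, [13, 176, 136]), (44, [14, 186, 136]), (48, [14, 177, 131]), (52, [13, 180, 125]), (56, [15, 182, 125])] [(415, [10, 170, 66]), (419, [10, 141, 65]), (423, [11, 142, 61]), (427, [13, 155, 82]), (431, [14, 177, 114]), (435, [14, 182, 133]), (439, [14, 180, 126]), (443, [16, 160, 126]), (447, [19, 138, 166]), (451, [19, 143, 161])]
 
[  191    38   279   406 57616]
39 443
38 442
38 442
[np.int64(38), np.int64(39), np.int64(40)] [np.int64(442), np.int64(442), np.int64(443)]
[np.float64(110.5), np.float64(5.8)] [np.float64(-158.3), np.float64(-5.0)]
```

```bash
python3 -m creep '{"xyz":[[-12,2,0],[-12,1.9,15],[0,0,30],[0,0,35],[0,0,30],[0,0,20],[0,0,10],[0,0,4],[0,0,0],[0,0,0]],"yaw":[0.036,0,0,0,0,0,0,0,0,0],"grip":[1,1,1,1,1,1,1,1,1,1]}'
python3 - <<'E'
from lid import *
c=cap('wrist','w11.png');o=robot.observe();T=o['tool_pos'];w,q1,q2,_=o['tcp_rot'];an=2*np.arctan2(q2,q1)
X=np.array([np.cos(an),np.sin(an)]);Y=np.array([np.sin(an),-np.cos(an)]);print(T,np.degrees(an))
V=cv2.GaussianBlur(cv2.cvtColor(c['color'],cv2.COLOR_RGB2HSV)[...,2].astype(np.float32),(3,5),0)
for v in range(60,420,30):
    g=np.gradient(V[v,260:380]);a=260+np.argmin(g[:60]);b=320+np.argmax(g[60:]);d=(ray(c,(a+b)/2,v,118)-T)[:2];print(v,a,b,(d@X).round(1),(d@Y).round(1))
E
```

```text
t: 23.15
tool_pos: [563.0, 91.2, 260.2]
tcp_rot: [0.0, 0.5, 0.866, 0.0]
ft_force: [0.2, -0.0, -0.1]
finger_gap: 1.0
gripper_force: 0.0
[562.93117895  91.25287604 260.19580164] 119.96516156028086
60 285 348 87.9 -1.4
90 285 347 81.1 -1.5
120 286 346 74.0 -1.5
150 287 346 66.5 -1.4
180 287 345 58.7 -1.5
210 288 344 50.6 -1.6
240 289 344 42.1 -1.4
270 289 343 33.2 -1.6
300 290 342 23.9 -1.6
330 290 342 14.1 -1.6
360 291 341 3.7 -1.6
390 292 340 -7.1 -1.6
```

The rail is centred and parallel to the tool. Grip it.

```bash
python3 -m creep '{"xyz":[[0,0,1],[0,0,0],[0,0,0],[0,0,0],[0,0,0],[0,0,0],[0,0,0],[0,0,0]],"yaw":[0,0,0,0,0,0,0,0],"grip":[-1,-1,-1,-1,-1,-1,-1,-1]}'; python3 -m creep '{"xyz":[[0,0,-2],[0,0,-3],[0,0,-5],[0,0,0]],"yaw":[0,0,0,0],"grip":[-1,-1,-1,-1]}'
```

```text
t: 24.2
tool_pos: [562.8, 91.3, 258.7]
tcp_rot: [0.0, 0.5, 0.866, 0.0]
ft_force: [0.4, 1.4, 3.1]
finger_gap: 0.183
gripper_force: 59.8
t: 24.7
tool_pos: [562.8, 91.2, 268.8]
tcp_rot: [0.0, 0.5, 0.866, 0.0]
ft_force: [0.6, 0.6, -7.7]
finger_gap: 0.174
gripper_force: 58.6
```

```bash
python3 -m creep '{"xyz":[[0,0,-6],[0,0,-12],[0,0,-16],[0,0,-18],[0,0,-16],[0,0,-12],[0,0,-7],[0,0,-3],[0,0,0],[0,0,0]],"yaw":[0,0,0,0,0,0,0,0,0,0],"grip":[-1,-1,-1,-1,-1,-1,-1,-1,-1,-1]}'
python3 - <<'E'
from lid import *
c=cap('wrist','w12.png');s=cap('scene','s12.png');o=robot.observe();T=o['tool_pos'];print(T,o['ft_force'],o['moment'],o['finger_gap'])
a=cv2.imread('pics/w11.png');an=np.radians(119.965);X=np.array([np.cos(an),np.sin(an)]);Y=np.array([np.sin(an),-np.cos(an)])
# rail/deck rows in the wrist picture before and after (same if level)
h0=cv2.cvtColor(a,cv2.COLOR_BGR2GRAY);h1=cv2.cvtColor(c['color'],cv2.COLOR_RGB2GRAY)
for n,(v0,v1,u0,u1) in {'rail':(60,330,275,355),'left':(20,300,20,270),'right':(20,300,360,620)}.items():
    t=h0[v0+30:v1-30,u0+20:u1-20];r=cv2.matchTemplate(h1[v0:v1,u0:u1],t,5);_,mx,_,p=cv2.minMaxLoc(r);print(n,p[0]-20,p[1]-30,round(mx,3))
E
```

```text
t: 25.95
tool_pos: [562.5, 91.2, 358.0]
tcp_rot: [-0.0, 0.5, 0.866, -0.0]
ft_force: [-0.6, -0.1, -6.6]
finger_gap: 0.175
gripper_force: 58.8
[562.52821467  91.210246   358.06839205] [-0.29231613  0.66184538 -7.54561655] [ 0.00414155 -0.10294775  0.04609916] 0.1745329343269484
rail -1 2 0.828
left -1 2 0.853
right 2 1 0.987
```

```bash
python3 -m creep '{"xyz":[[0,0,0],[0,0,0],[0,0,0],[0,0,0],[0,0,0],[0,0,0],[0,0,0],[0,0,0]],"yaw":[0,0,0,0,0,0,0,0],"grip":[-1,-1,-1,-1,-1,-1,-1,-1]}'
python3 - <<'E'
from lid import *
c=cap('wrist');a=cv2.imread('pics/w12.png')[...,::-1];d=cv2.absdiff(a[:330],c['color'][:330]);print('drift',d.mean())
s=cap('scene');hs=cv2.cvtColor(s['color'],cv2.COLOR_RGB2HSV)
an=np.radians(119.965);R=np.array([[np.cos(an),-np.sin(an)],[np.sin(an),np.cos(an)]]);T=robot.observe()['tool_pos'];dz=99
# lid centres of the two placed pots and their row mates, against seated expectation
for n,m,z,r in [('sa',(-78,-70),54,18),('sc',(0,-70),54,18),('sb',(78,-70),54,18),('lc',(-78,70),66,23),('lb',(0,70),66,23),('la',(78,70),66,23)]:
    for nm,cc in (('scene',s),('wrist',c)):
        w=T[:2]+R@m;p=proj(cc,(*w,z+dz));h=cv2.cvtColor(cc['color'],cv2.COLOR_RGB2HSV)
        try: e=blob(cc,(h[...,1]<70)&(h[...,2]>55)&(h[...,2]<135),p);print(n,nm,p.round(1),np.subtract(e[0],p).round(1),np.round(e[1],1))
        except Exception as ex: print(n,nm,p.round(1),'none')
E
```

```text
t: 27.05
tool_pos: [562.7, 91.2, 358.5]
tcp_rot: [0.0, 0.5, 0.866, 0.0]
ft_force: [-0.3, -0.4, -7.1]
finger_gap: 0.177
gripper_force: 58.8
drift 2.3160905934343434
sa scene [287.5 263.6] [1.9 3. ] [15.7 18.6]
sa wrist [458.4 427.3] [12.8 14.5] [ 9.  16.1]
sc scene [319.3 278.8] [1.2 1.1] [15.4 16.6]
sc wrist [476.5 285.8] [-6.9 -4.7] [74.9 81.6]
sb scene [352.3 294.6] [1.  2.2] [15.8 18.5]
sb wrist [499.9 102.9] [-13.7  -1.2] [ 93.8 117.7]
lc scene [318.1 213.1] [-4.4  2.5] [ 9.3 12.9]
lc wrist [174.  445.5] [-14.3  -0.8] [ 8.2 24.6]
lb scene [349.  226.9] [3.7 4.7] [14.9 20.3]
lb wrist [154.5 297.5] [ 10.6 -18.9] [116.  138.9]
la scene [380.8 241. ] [1.4 0.9] [18.2 20.7]
la wrist [128.9 102.9] [ 6.6 -4.9] [130.5 159.4]
```

```bash
python3 -c "
from bench import robot
print(robot.sign_off())"
```

```text
the job is handed in; nothing more can be done
None
```

Both pots sit in their wells, and I handed the job in at about 27 s with the carrier held by the middle of its rail, steady, level to within what the cameras show, about 99 mm up.

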